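Press the depth gauge into the brass guide block's groove and leave it reading

ROBOT

A 6-joint arm with a two-finger parallel gripper is mounted at the origin on a cart in front of the work surface, level with it; the furniture and walls round the work are solid. World frame = base frame: x ahead of the robot, y to its left, z up, the work surface at z = 0. Lengths are in m, angles in rad, forces in N, time in s.
With the tool pointing down it reaches from about 0.375 to 0.975 m from the base axis. Payload 3.8 kg.
Tool frame: the origin (TCP) lies midway between the tips of the shut fingers; the grasp point (between the pads) lies 19 mm behind it (r.grip_point_offset is the distance from the TCP to the grasp point, in m); y points along the fingers, x is the direction in which the jaws open and shut, and the axes are right-handed (so a half turn about y gives the same grasp; the last joint's range is limited). The gripper opens to 88 mm and grips with 3 to 60 N. Pads are 18 mm wide; open, the fingers measure 123 mm over their backs; the gripper's body (75 mm by 187 mm) begins 45 mm behind the grasp point.
Start: joints at [1.111, 0.264, 1.604, -0, 1.274, -0.037], TCP at [0.277, 0.616, 0.239] pointing down, gripper open.
Joint ranges: [-2.63, 2.63], [-0.94, 2.18], [0.31, 2.57], [-1.31, 4.45], [0, 2.66], [-2.55, 2.55]. Speed limits (rad/s): [2.57, 2.57, 3.14, 3.14, 3.14, 3.14].

INTERFACE

Orientations are given as a rotation vector (axis times angle).
In Python, from plant import r gives the robot as it stands. The module is installed in compiled form; this text tells all that it offers.
- The arm moves only by the tool send_rows, never from a script. Its argument "motion" is a list that holds one entry, the list of rows, each a list of 5 numbers: the finger opening in mm, from 0 to 88.1, then the shift along the tool's x, y, z in mm, then the turn about the tool's y in rad. A call has exactly 8 rows; each row is the pose to reach, as a shift and turn from the pose measured when the call began, along the tool's axes at that moment; what a row does not reach only later rows make up. A row lasts 1/10 s, in which the tool goes at most 50 mm and 8.59 degrees, less where a joint would pass 70% of its speed; a pose out of reach is approached as far as the arm can. A call with a gripper value outside its range is refused whole. The fingers move at their own pace and stop on an object; "grip_force" is the grip in N (left out, the last holds). Time passes only in rows, so rows that repeat a pose let the fingers close, or fill a call up. It gives the time, the measured TCP pose, the force and the opening at its end, in the units of the state.
- r.sense(): the state, without advancing time (a new reading comes with each control period).
- r.camera(name): name is "scene" or "top"; returns the picture (480x640x3 uint8, red, green, blue); there is no depth.
- r.get_calibration(name): a dict with "fovy" (degrees; the focal length in pixels is half the picture's height over the tangent of half this angle, whatever the lens; pixels are square), "cx", "cy" (the principal point, pixels), "world_from_camera" (4x4, takes a point from camera to world coordinates). Camera axes: x right, y down, z forward; pixel columns grow to the right and rows downward; lengths in m; the calibration is good to about 2 mm. A picture is of the moment at which its call begins. get_calibration takes no time and is no camera call.
- r.finish_job(): hands the job in, once; it reports no verdict.
The state is a dict: "clock": time; "joint_pos": joint angles; "joint_velocities": joint speeds; "tau": joint torques, N m; "position": TCP position; "ee_rot": TCP orientation; "contact_force": force on the tool from outside, world axes, zero at the start; "wrist_torque": the same for the moment, N m; "width": opening from 0.0 (shut) to 1.0 (fully open).
Only numpy, scipy, OpenCV 4.12 (cv2) and the standard library are available. Lean on these libraries where they do the work, as an engineer would, in place of code of your own. Each camera call takes 0.05 s, during which the arm holds its last target. There are 200 camera calls.

TASK

Measure how deep the groove in the yellow brass wire-guide block is (not the dark steel one): lift the blue depth gauge off its grey rest, stand it on the brass block with its foot across the groove and its probe in the groove, and press it down until the foot sits flat on both sides. Then let go and leave the gauge standing there upright, its pointer showing the depth.

Things in the scene. Friction and masses are not known exactly. Their poses are not given: they have to be found in the camera images.
- gauge_grip (a point): Depth gauge, about 0.2 kg: blue upright body 22 (own x) x 36 (own y) x 70 mm tall, white scale on its -x side, on a steel foot 24 (x) x 76 (y) x 10 mm. This point is the centre of the blue body, 45 mm above the foot's underside; z up. Grip the body across 22 or 36 mm. A round 6 mm probe sticks out 16 mm below the middle of the foot.
- gauge_probe (a joint): How far the probe is pushed up into the gauge, m: 0 = fully out, 0.015 = end of travel; starts 0 to 2 mm in. Sprung outwards, but a friction brake stronger than the spring holds it where it is left, so the reading stays. Pushing it in takes 4 to 5 N, more than the gauge's weight: the gauge must be pressed down. A red pointer on the scale rises with it.
- rest_well (a point): Grey rest, 64 (own x) x 94 (own y) x 28 mm high, fixed, on which the gauge stands at the start. This point is the mouth of its well (22 mm wide, 24 mm deep) at the middle of its top, in which the probe hangs free: lift the gauge straight up 20 mm or more before moving it aside.
- brass_block_groove (a point): Brass block 90 (own x) x 100 (own y) x 40 mm high, fixed, with an open groove 26 mm wide, 9 mm deep along its own x through the middle of its top. This point: middle of the groove, level with the top face; z up. The gauge's foot (its y) goes across, along the block's y, either way round. A like-sized dark steel block with a deeper groove stands near: not to be measured.
Things that resemble listed ones, but are neither listed nor needed, are in the scene too. What is shaped like the part that bears gauge_grip but orange or pink is not meant.

How it is judged:
By the outcome, as a careful person would: the job done as asked, in the order asked, and still so for the second after the job is handed in, with the robot touching nothing.
It also fails if it takes over 42 s, if anything falls off the work surface, if the arm or the gripper's body presses on something with over 40 N, if the wrist force passes 120 N, or if a joint passes its speed limit or range.

## Working session

There is one attempt and no reset: what is moved stays moved. The work goes in short steps, Python scripts to look and compute and a tool call to move; the robot and the scene stay as the last step left them, time stands still between calls to the robot, and variables do not carry over. Pictures are saved under pics/ and viewed, about 8 in all and at most 12, crops included, and the job is handed in when it is done.

Besides the shell and the picture viewer there is one more tool, called after ">>>" by a JSON object that holds its "op" and its "data", one argument or row to a line. send_rows: Moves the arm, as the interface text tells. Its arguments: {"type":"object","properties":{"motion":{"type":"array","items":{"type":"array","items":{"type":"array","items":{"type":"number"}}}},"grip_force":{"type":"number"}},"required":["motion"]}

```bash
mkdir -p pics; python3 - <<'E'
from plant import r
import cv2,numpy as np
for n in("scene","top"):
    im=r.camera(n); cv2.imwrite(f"pics/{n}0.png",im[...,::-1]); c=r.get_calibration(n); print(n,c["fovy"],c["cx"],c["cy"]);print(np.round(c["world_from_camera"],4))
s=r.sense();print({k:np.round(v,3).tolist() for k,v in s.items()}); print(r.grip_point_offset)
E
```

```text
scene 52.812090651013335 317.8064801484601 243.60564119216508
[[ 0.6375 -0.4316  0.6383 -0.2572]
 [-0.7701 -0.3319  0.5448 -0.6144]
 [-0.0233 -0.8388 -0.5439  0.703 ]
 [ 0.      0.      0.      1.    ]]
top 53.891583289205336 316.64177162903883 236.1102948377917
[[ 3.000e-04 -9.954e-01  9.580e-02  4.101e-01]
 [-9.999e-01 -1.300e-03 -1.100e-02  3.200e-03]
 [ 1.110e-02 -9.580e-02 -9.953e-01  9.919e-01]
 [ 0.000e+00  0.000e+00  0.000e+00  1.000e+00]]
{'clock': 0.1, 'joint_pos': [1.111, 0.265, 1.605, -0.0, 1.274, -0.037], 'joint_velocities': [-0.0, -0.002, -0.001, 0.001, 0.001, 0.0], 'tau': [-0.0, -50.362, -35.807, 0.073, 0.023, -0.0], 'position': [0.277, 0.615, 0.238], 'ee_rot': [-1.381, -0.891, 0.894], 'contact_force': [0.596, 0.403, -0.582], 'wrist_torque': [-0.009, 0.046, -0.012], 'width': 0.999}
0.0187
```

View pics/scene0.png

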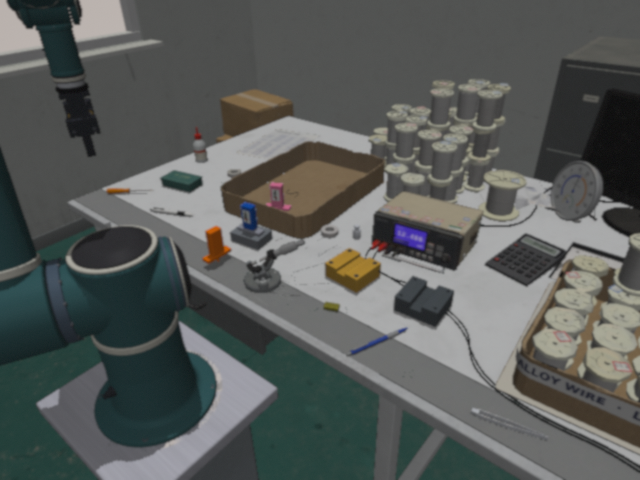

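View pics/top0.png

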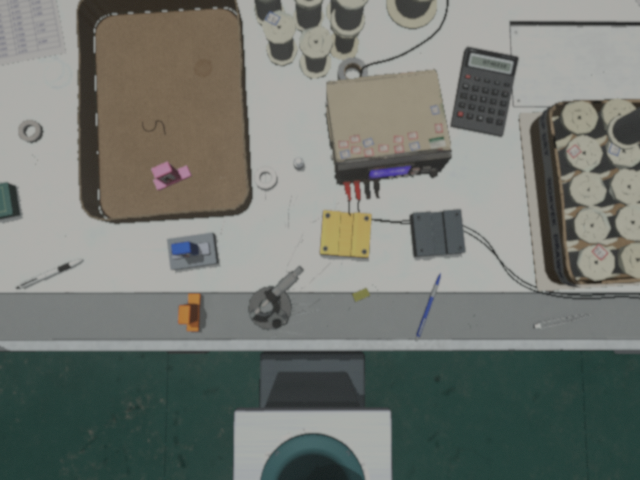

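Candidates: blue gauge on a grey rest, top (184,249) / scene (249,215). Look-alikes are orange at top (190,313) and pink at top (170,175). The brass block is at top (346,235), the steel block at top (437,234). I choose the blue gauge and the brass block, and check both in one crop.

```bash
cat > h.py <<'E'
import cv2,numpy as np
from plant import r
def ray(n,uv):
    c=r.get_calibration(n);f=240/np.tan(np.radians(c["fovy"]/2));T=np.array(c["world_from_camera"])
    d=T[:3,:3]@np.array([(uv[0]-c["cx"])/f,(uv[1]-c["cy"])/f,1]);return T[:3,3],d
def onz(n,uv,z):
    o,d=ray(n,uv);return o+d*(z-o[2])/d[2]
def pix(n,P):
    c=r.get_calibration(n);f=240/np.tan(np.radians(c["fovy"]/2));T=np.array(c["world_from_camera"])
    q=T[:3,:3].T@(np.asarray(P)-T[:3,3]);return np.array([c["cx"]+f*q[0]/q[2],c["cy"]+f*q[1]/q[2]])
def rect(n,mask,z):
    cs,_=cv2.findContours(mask.astype(np.uint8),cv2.RETR_EXTERNAL,cv2.CHAIN_APPROX_NONE)
    c=max(cs,key=cv2.contourArea)[:,0]
    w=np.array([onz(n,p,z)[:2] for p in c.astype(float)],np.float32)*1000
    return cv2.minAreaRect(w),c.min(0),c.max(0)
E
python3 - <<'E'
from h import *
t=cv2.imread("pics/top0.png");s=cv2.imread("pics/scene0.png")
def crop(i,x,y,w,h,k):return cv2.resize(i[y:y+h,x:x+w],None,fx=k,fy=k,interpolation=cv2.INTER_CUBIC)
a=np.hstack([crop(t,155,225,75,56,5),crop(t,310,200,75,56,5)]);b=np.hstack([crop(s,220,190,75,56,5),crop(s,315,240,75,56,5)])
cv2.imwrite("pics/crop1.png",np.vstack([a,b]))
hsv=cv2.cvtColor(t,cv2.COLOR_BGR2HSV)
win=np.zeros(hsv.shape[:2],bool);win[225:285,155:230]=1
H,S,V=[hsv[...,i].astype(int) for i in range(3)]
blue=win&(H>100)&(H<130)&(S>120);
print("bluetop",rect("top",blue&(V>np.percentile(V[blue],50)*.85),.108), blue.sum())
win2=np.zeros_like(win);win2[195:275,305:385]=1
ye=win2&(H>15)&(H<35)&(S>100);print("brass",rect("top",cv2.morphologyEx(ye.astype(np.uint8),cv2.MORPH_CLOSE,np.ones((5,5))),.04))
for row in(220,235,250): print(V[row,316:378].tolist())
for row in(236,250,260): print([tuple(x) for x in hsv[row,160:224:2].tolist()])
from scipy.spatial.transform import Rotation as R
print(np.round(R.from_rotvec(r.sense()["ee_rot"]).as_matrix(),3))
E
```

```text
bluetop (((473.14776611328125, 248.3870391845703), (18.63142204284668, 32.66947937011719), 8.250737190246582), array([172, 242], dtype=int32), array([189, 253], dtype=int32)) 196
brass (((507.02362060546875, -65.91069030761719), (95.06586456298828, 88.2667007446289), 85.57635498046875), array([321, 211], dtype=int32), array([370, 256], dtype=int32))
[167, 172, 172, 173, 172, 166, 162, 168, 173, 174, 174, 174, 174, 173, 174, 174, 174, 175, 175, 174, 174, 174, 173, 167, 160, 166, 171, 174, 174, 173, 173, 174, 174, 173, 174, 171, 164, 159, 166, 172, 174, 174, 174, 173, 174, 173, 172, 166, 154, 136, 125, 130, 148, 163, 163, 146, 134, 127, 112, 99, 95, 95]
[175, 175, 174, 170, 164, 167, 172, 174, 174, 174, 174, 175, 174, 174, 174, 174, 174, 174, 174, 175, 174, 173, 170, 166, 168, 173, 174, 174, 174, 175, 174, 174, 174, 173, 169, 162, 159, 167, 173, 174, 174, 174, 174, 174, 174, 173, 174, 173, 173, 174, 175, 174, 173, 171, 166, 168, 172, 174, 174, 174, 173, 174]
[174, 173, 168, 161, 166, 170, 163, 143, 122, 116, 128, 149, 165, 172, 174, 174, 174, 174, 175, 174, 174, 169, 165, 168, 173, 174
[... 1003 characters left out ...]
9, 18, 156), (109, 18, 156), (107, 17, 138), (101, 17, 117), (101, 16, 128), (100, 14, 106), (90, 10, 80), (80, 5, 153), (75, 6, 171), (60, 4, 172)]
[(38, 6, 174), (30, 6, 173), (30, 4, 173), (30, 6, 173), (40, 5, 165), (99, 13, 133), (103, 18, 126), (103, 19, 123), (100, 19, 121), (101, 17, 122), (100, 18, 125), (100, 18, 127), (100, 19, 123), (94, 18, 98), (96, 15, 85), (102, 15, 85), (95, 18, 84), (102, 15, 85), (102, 15, 86), (105, 18, 87), (96, 15, 86), (100, 17, 90), (101, 17, 118), (97, 18, 128), (100, 18, 129), (100, 18, 129), (100, 18, 129), (100, 18, 127), (95, 17, 90), (80, 8, 94), (53, 6, 159), (60, 4, 173)]
[[ 0.41  -0.001 -0.912]
 [ 0.912 -0.002  0.41 ]
 [-0.002 -1.     0.   ]]
```

View pics/crop1.png

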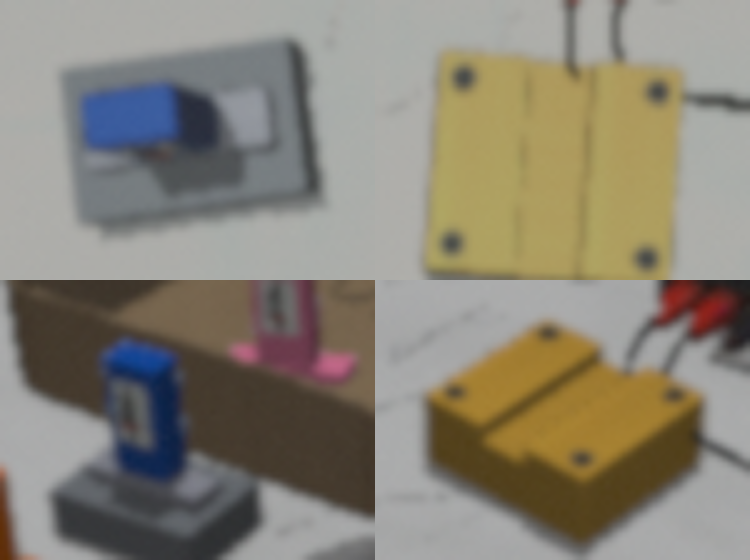

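The crop confirms the choice. The blue gauge's foot runs along world y with a yaw of about +8°, and its white scale faces -x. The brass groove runs along x with a yaw of about -4°, its edges at top columns 339 and 352 on row 235. Next I refine the numbers and check them against the scene view.

```bash
python3 - <<'E'
from h import *
t=cv2.imread("pics/top0.png");s=cv2.imread("pics/scene0.png")
hsv=cv2.cvtColor(t,cv2.COLOR_BGR2HSV);H,S,V=[hsv[...,i].astype(int) for i in range(3)]
w=np.zeros(V.shape,np.uint8);w[228:275,160:225]=1
m=((S>11)&(V>75)|(S>40))&(w>0);m=cv2.morphologyEx(m.astype(np.uint8),cv2.MORPH_CLOSE,np.ones((7,7)))
print("rest",rect("top",m,.028))
for z in (.04,): 
  for row in (220,235,250): print(row,[np.round(onz("top",(c,row),z)*1000,1).tolist() for c in {220:(340,353),235:(339,351.7),250:(338,350.5)}[row]])
h=cv2.cvtColor(s,cv2.COLOR_BGR2HSV).astype(int);w=np.zeros(V.shape,bool);w[195:240,235:265]=1
b=w&(h[...,0]>100)&(h[...,0]<130)&(h[...,1]>120);ys,xs=np.nonzero(b);print("scene blue bbox",xs.min(),xs.max(),ys.min(),ys.max())
# predict scene bbox of body from top estimate
a=np.radians(8.2)
for cx,cy in((.473,.2484),):
  P=[np.array([cx+np.cos(a)*u*.011-np.sin(a)*v*.018,cy+np.sin(a)*u*.011+np.cos(a)*v*.018,z]) for u in(-1,1) for v in(-1,1) for z in(.038,.108)]
  q=np.array([pix("scene",p) for p in P]);print("pred",q.min(0),q.max(0))
E
```

```text
rest (((471.70654296875, 245.92318725585938), (63.77484893798828, 94.46708679199219), 9.15173625946045), array([168, 233], dtype=int32), array([217, 269], dtype=int32))
220 [[534.7, -54.8, 40.0], [534.8, -81.2, 40.0]]
235 [[504.1, -52.6, 40.0], [504.1, -78.4, 40.0]]
250 [[473.6, -50.5, 40.0], [473.6, -75.8, 40.0]]
scene blue bbox 241 255 203 229
pred [238.72017638 201.00803179] [257.32825863 230.91691907]
```

>>> {"op": "send_rows", "data": {
  "motion": [
    [[88, -40, 0, -50, -0.1], [88, -80, 0, -100, -0.2], [88, -120, 0, -150, -0.3], [88, -150, 0, -195, -0.4], [88, -185, 0, -240, -0.5], [88, -220, 0, -280, -0.57], [88, -250, 0, -322, -0.57], [88, -256, 0, -329, -0.57]]
  ],
  "grip_force": 25
}}

```text
clock: 0.9
position: [0.4639, 0.2598, 0.2377]
ee_rot: [-1.136, -1.315, 1.319]
contact_force: [-0.3, -0.3, 0.2]
width: 1.0
```

```bash
cat >> h.py <<'E'
from scipy.spatial.transform import Rotation as Rn
def st():
    s=r.sense();M=Rn.from_rotvec(s["ee_rot"]).as_matrix();p=np.array(s["position"])*1000
    print("t",round(s["clock"],2),"p",p.round(1),"jaw",np.degrees(np.arctan2(M[1,0],M[0,0])).round(2),"ydir",M[:,1].round(4),"F",np.round(s["contact_force"],2),"M",np.round(s["wrist_torque"],3),"w",round(s["width"]*88.1,1));return p,M
def go(target,jaw):
    p,M=st();d=M.T@(np.array(target)-p);cur=np.degrees(np.arctan2(M[1,0],M[0,0]))
    print("shift",d.round(1),"turn",-np.radians(jaw-cur).round(3))
E
python3 -c "
from h import *
go((472,247,54),98.7)"
```

```text
t 0.9 p [463.9 259.8 237.7] jaw 98.45 ydir [-0.0011 -0.0019 -1.    ] F [-0.27 -0.3   0.17] M [ 0.021 -0.054  0.067] w 88.1
shift [-13.6 183.7  -6.4] turn -0.004
```

>>> {"op": "send_rows", "data": {
  "motion": [
    [[88, -13.6, 10, -6.4, 0], [88, -13.6, 50, -6.4, 0], [88, -13.6, 85, -6.4, 0], [88, -13.6, 110, -6.4, 0], [88, -13.6, 130, -6.4, 0], [88, -13.6, 150, -6.4, 0], [88, -13.6, 170, -6.4, 0], [88, -13.6, 184, -6.4, 0]]
  ]
}}

```text
clock: 1.7
position: [0.4708, 0.2464, 0.0518]
ee_rot: [-1.135, -1.313, 1.321]
contact_force: [-0.3, 0.9, 0.2]
width: 0.999
```

```bash
python3 -c "
from h import *
go((472,247,54),98.7)
cv2.imwrite('pics/s1.png',cv2.resize(r.camera('scene')[130:280,180:380,::-1],None,fx=3,fy=3,interpolation=cv2.INTER_CUBIC))"
```

```text
t 1.7 p [470.8 246.4  51.8] jaw 98.45 ydir [-0.0034 -0.003  -1.    ] F [-0.3   0.86  0.24] M [ 0.067 -0.031 -0.007] w 88.0
shift [ 0.4 -2.2 -1.2] turn -0.004
```

View pics/s1.png

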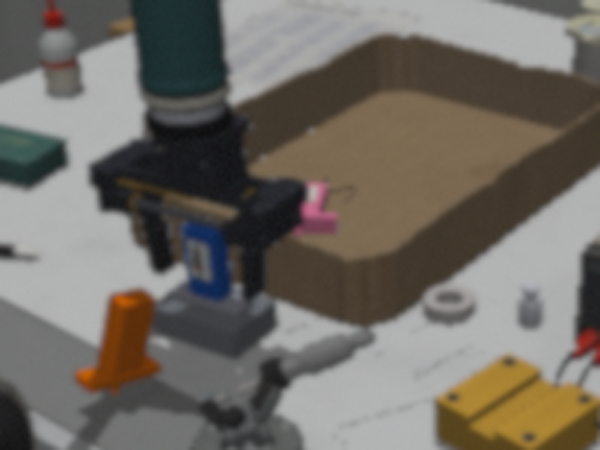

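The fingers straddle the blue body (crop (205,260)), one on each side of it. Now I close the gripper.

>>> {"op": "send_rows", "data": {
  "motion": [
    [[60, 0.4, -2, -1.2, 0], [40, 0.4, -2, -1.2, 0], [25, 0.4, -2, -1.2, 0], [25, 0.4, -2, -1.2, 0], [25, 0.4, -2, -1.2, 0], [25, 0.4, -2, -1.2, 0], [25, 0.4, -2, -1.2, 0], [25, 0.4, -2, -1.2, 0]]
  ],
  "grip_force": 35
}}

```text
clock: 2.55
position: [0.4708, 0.2466, 0.0523]
ee_rot: [-1.134, -1.311, 1.322]
contact_force: [-1.0, 0.2, 1.8]
width: 0.407
```

```bash
python3 -c "
from h import *
st()"
```

```text
t 2.55 p [470.8 246.6  52.3] jaw 98.44 ydir [-0.0058 -0.0039 -1.    ] F [-1.02  0.2   1.77] M [ 0.187  0.116 -0.013] w 35.8
```

>>> {"op": "send_rows", "data": {
  "motion": [
    [[25, 0, -5, 0, 0], [25, 0, -15, 0, 0], [25, 0, -25, 0, 0], [25, 0, -40, 0, 0], [25, 0, -55, 0, 0], [25, 0, -70, 0, 0], [25, 0, -80, 0, 0], [25, 0, -80, 0, 0]]
  ]
}}

```text
clock: 3.35
position: [0.4729, 0.2476, 0.1349]
ee_rot: [-1.136, -1.315, 1.319]
contact_force: [0.7, -0.1, -2.9]
width: 0.409
```

```bash
python3 -c "
from h import *
go((505,-65.6,132),85.8)
cv2.imwrite('pics/s2.png',cv2.resize(r.camera('scene')[130:280,180:380,::-1],None,fx=3,fy=3,interpolation=cv2.INTER_CUBIC))"
```

```text
t 3.35 p [472.9 247.6 134.9] jaw 98.44 ydir [-0.0017 -0.0019 -1.    ] F [ 0.68 -0.09 -2.89] M [0.064 0.039 0.029] w 36.0
shift [-314.6    3.4   14.2] turn 0.221
```

View pics/s2.png

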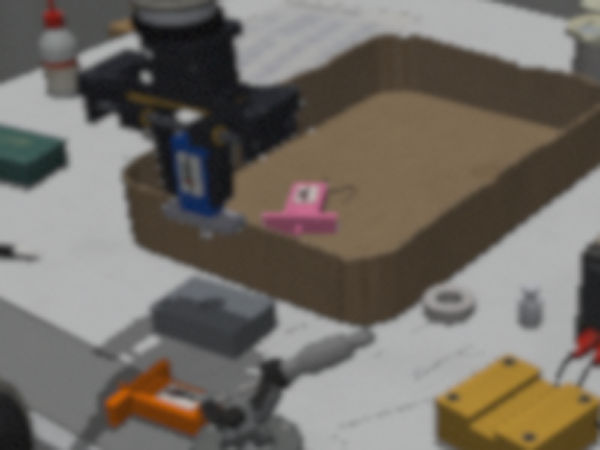

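The gauge is held level and clear of the rest; its probe tip shows at crop (207,233). The orange look-alike at crop (155,395) now lies on its side on the table, and it stood at the last look. It stays on the table. I raise the gauge and cross over high.

>>> {"op": "send_rows", "data": {
  "motion": [
    [[25, 0, -30, 2, 0], [25, -30, -55, 4, 0.05], [25, -75, -60, 6, 0.1], [25, -125, -60, 8, 0.15], [25, -175, -60, 10, 0.2], [25, -225, -60, 12, 0.221], [25, -275, -60, 14, 0.221], [25, -314.6, -60, 14.2, 0.221]]
  ]
}}

```text
clock: 4.2
position: [0.5035, -0.0683, 0.1934]
ee_rot: [-1.242, -1.149, 1.159]
contact_force: [0.7, 0.4, -2.4]
width: 0.408
```

```bash
python3 -c "
from h import *
go((505,-65.6,90),85.8)"
```

```text
t 4.2 p [503.5 -68.3 193.4] jaw 85.72 ydir [-0.005 -0.003 -1.   ] F [ 0.72  0.39 -2.4 ] M [0.061 0.006 0.022] w 35.9
shift [  3.2 103.4  -1.8] turn -0.001
```

>>> {"op": "send_rows", "data": {
  "motion": [
    [[25, 3.2, 10, -1.8, 0], [25, 3.2, 40, -1.8, 0], [25, 3.2, 65, -1.8, 0], [25, 3.2, 85, -1.8, 0], [25, 3.2, 100, -1.8, 0], [25, 3.2, 109, -1.8, 0], [25, 3.2, 113, -1.8, 0], [25, 3.2, 113, -1.8, 0]]
  ]
}}

```text
clock: 5.0
position: [0.5045, -0.0652, 0.0798]
ee_rot: [-1.241, -1.148, 1.159]
contact_force: [-0.1, -0.0, -1.4]
width: 0.407
```

```bash
python3 -c "
from h import *
go((505,-65.6,64.3),85.8)
k=lambda n,y,x:cv2.resize(r.camera(n)[y:y+100,x:x+130,::-1],None,fx=3,fy=3,interpolation=cv2.INTER_CUBIC)
cv2.imwrite('pics/s3.png',np.hstack([k('scene',205,285),k('top',180,280)]))"
```

```text
t 5.0 p [504.5 -65.2  79.8] jaw 85.74 ydir [-0.0063 -0.0027 -1.    ] F [-0.1  -0.01 -1.41] M [ 0.009  0.047 -0.004] w 35.8
shift [-0.3 15.5 -0.6] turn -0.001
```

View pics/s3.png

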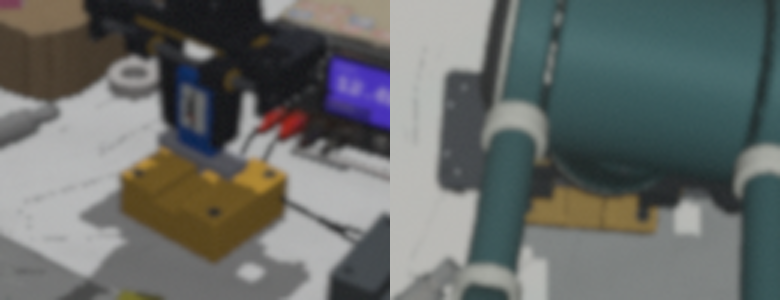

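The foot (crop (200,155)) is above the brass block and across the groove. I press in steps and watch the force.

>>> {"op": "send_rows", "data": {
  "motion": [
    [[25, 0, 3, 0, 0], [25, 0, 6, 0, 0], [25, 0, 8, 0, 0], [25, 0, 10, 0, 0], [25, 0, 11, 0, 0], [25, 0, 12, 0, 0], [25, 0, 12, 0, 0], [25, 0, 12, 0, 0]]
  ]
}}

```text
clock: 5.9
position: [0.5055, -0.0656, 0.0692]
ee_rot: [-1.243, -1.15, 1.158]
contact_force: [-1.0, 0.3, 0.7]
width: 0.406
```

```bash
python3 -c "
from h import *
go((505,-65.6,64.3),85.8)"
```

```text
t 5.9 p [505.5 -65.6  69.2] jaw 85.74 ydir [-0.004  -0.0032 -1.    ] F [-0.98  0.26  0.69] M [ 0.062  0.285 -0.011] w 35.8
shift [-0.   4.9  0.5] turn -0.001
```

>>> {"op": "send_rows", "data": {
  "motion": [
    [[25, 0, 1, 0, 0], [25, 0, 2, 0, 0], [25, 0, 3, 0, 0], [25, 0, 4, 0, 0], [25, 0, 5, 0, 0], [25, 0, 5, 0, 0], [25, 0, 5, 0, 0], [25, 0, 5, 0, 0]]
  ]
}}

```text
clock: 6.7
position: [0.5055, -0.0656, 0.0643]
ee_rot: [-1.243, -1.15, 1.158]
contact_force: [-2.4, -0.3, 3.9]
width: 0.402
```

```bash
python3 -c "
from h import *
go((505,-65.6,64.3),85.8)"
```

```text
t 6.7 p [505.5 -65.6  64.3] jaw 85.73 ydir [-0.0039 -0.0031 -1.    ] F [-2.37 -0.32  3.92] M [0.18  0.464 0.039] w 35.4
shift [-0.   0.   0.5] turn -0.001
```

>>> {"op": "send_rows", "data": {
  "motion": [
    [[25, 0, 0.5, 0, 0], [25, 0, 1, 0, 0], [25, 0, 1.5, 0, 0], [25, 0, 2, 0, 0], [25, 0, 2, 0, 0], [25, 0, 2, 0, 0], [25, 0, 2, 0, 0], [25, 0, 2, 0, 0]]
  ]
}}

```text
clock: 7.5
position: [0.5057, -0.0657, 0.0642]
ee_rot: [-1.243, -1.15, 1.159]
contact_force: [-7.0, 1.0, 16.8]
width: 0.403
```

```bash
python3 -c "
from h import *
go((505,-65.6,64.3),85.8)"
```

```text
t 7.5 p [505.7 -65.7  64.2] jaw 85.74 ydir [-0.0042 -0.0031 -1.    ] F [-7.02  1.   16.81] M [0.561 1.426 0.07 ] w 35.5
shift [ 0.  -0.1  0.7] turn -0.001
```

Seated: z stopped at 64.2 mm, the predicted seat height, while the force rose to 17 N. I ease off part of the press and open the fingers.

>>> {"op": "send_rows", "data": {
  "motion": [
    [[25, 0, 1.0, -0.3, 0], [25, 0, 0.8, -0.2, 0], [25, 0, 0.6, -0.1, 0], [25, 0, 0.5, 0, 0], [50, 0, 0.5, 0, 0], [75, 0, 0.5, 0, 0], [88, 0, 0.5, 0, 0], [88, 0, 0.5, 0, 0]]
  ]
}}

```text
clock: 8.3
position: [0.5057, -0.0657, 0.0635]
ee_rot: [-1.243, -1.15, 1.158]
contact_force: [-0.3, 0.4, -0.6]
width: 0.746
```

```bash
python3 -c "
from h import *
go((505,-65.6,64.3),85.8)"
```

```text
t 8.3 p [505.7 -65.7  63.5] jaw 85.74 ydir [-0.0041 -0.0031 -1.    ] F [-0.3   0.43 -0.65] M [ 0.029 -0.038 -0.045] w 65.8
shift [ 0.  -0.8  0.7] turn -0.001
```

>>> {"op": "send_rows", "data": {
  "motion": [
    [[88, 0, 0, 0, 0], [88, 0, 0, 0, 0], [88, 0, -10, 0, 0], [88, 0, -35, 0, 0], [88, 0, -65, 0, 0], [88, 0, -100, 0, 0], [88, 0, -135, 0, 0], [88, 0, -150, 0, 0]]
  ]
}}

```text
clock: 9.1
position: [0.5085, -0.0656, 0.2182]
ee_rot: [-1.249, -1.154, 1.156]
contact_force: [-0.1, -0.4, 0.2]
width: 1.0
```

```bash
python3 -c "
from h import *
go((505,-65.6,64.3),85.8)
cv2.imwrite('pics/s4.png',cv2.resize(r.camera('scene')[215:305,295:415,::-1],None,fx=6,fy=6,interpolation=cv2.INTER_CUBIC))"
```

```text
t 9.1 p [508.5 -65.6 218.2] jaw 85.74 ydir [ 0.0027 -0.0043 -1.    ] F [-0.08 -0.37  0.16] M [ 0.04  -0.006 -0.001] w 88.1
shift [  0.3 153.9   3.9] turn -0.001
```

View pics/s4.png

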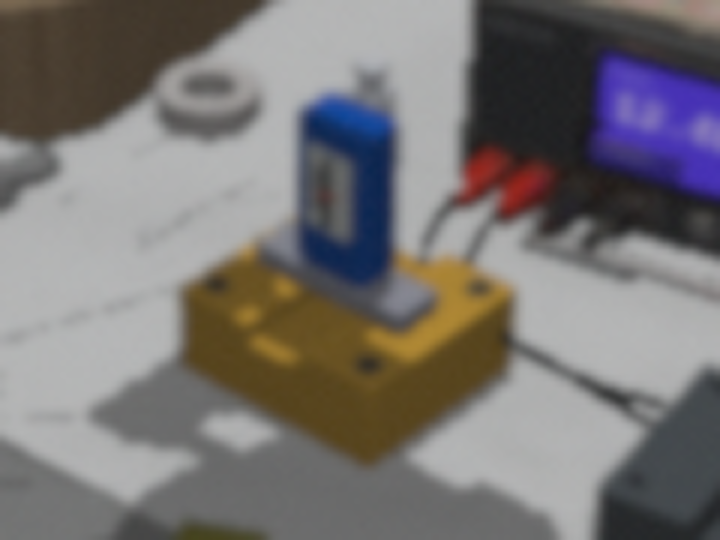

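The gauge stands upright on the brass block, foot flat across the groove (crop (350,290)), with the red pointer up mid-scale (325,195). I back the arm off and check from above.

>>> {"op": "send_rows", "data": {
  "motion": [
    [[88, 0, -20, 0, 0], [88, 30, -30, 0, 0], [88, 75, -30, 0, 0], [88, 120, -30, 0, 0], [88, 170, -30, 0, 0], [88, 215, -30, 0, 0], [88, 250, -30, 0, 0], [88, 250, -30, 0, 0]]
  ]
}}

```text
clock: 9.95
position: [0.5267, 0.1875, 0.2463]
ee_rot: [-1.246, -1.157, 1.159]
contact_force: [0.7, -0.5, 0.4]
width: 0.997
```

```bash
python3 - <<'E'
from h import *
st()
t=r.camera('top')[...,::-1].copy();s=r.camera('scene')[...,::-1].copy()
k=lambda i,y,x:cv2.resize(i[y:y+75,x:x+65],None,fx=6,fy=6,interpolation=cv2.INTER_CUBIC)
cv2.imwrite('pics/s5.png',np.hstack([k(s,225,325),k(t,195,315)]))
def blue(i,y0,y1,x0,x1):
    h=cv2.cvtColor(i,cv2.COLOR_BGR2HSV).astype(int);m=(h[...,0]>100)&(h[...,0]<125)&(h[...,1]>120);w=np.zeros_like(m);w[y0:y1,x0:x1]=1;return m&w,h[...,2]
m,V=blue(t,195,275,315,385);print("top face at z .12",rect("top",m&(V>np.percentile(V[m],50)*.85),.12))
m,V=blue(s,225,270,335,365)
ys=np.arange(240,264);L=[np.nonzero(m[y])[0].min() for y in ys];Rr=[np.nonzero(m[y])[0].max() for y in ys]
f=lambda e:round(float(np.degrees(np.arctan(np.polyfit(ys,e,1)[0]))),2)
a=pix("scene",(.506,-.066,.12));b=pix("scene",(.506,-.066,.05));print("edge slopes",f(L),f(Rr),"vertical would be",np.degrees(np.arctan((b-a)[0]/(b-a)[1])))
E
```

```text
t 9.95 p [526.7 187.5 246.3] jaw 86.0 ydir [ 0.002  -0.0038 -1.    ] F [ 0.74 -0.47  0.39] M [-0.012  0.026  0.03 ] w 87.9
top face at z .12 (((506.466064453125, -64.73002624511719), (16.834871292114258, 29.869060516357422), 0.07900331169366837), array([340, 225], dtype=int32), array([356, 234], dtype=int32))Traceback (most recent call last):
  File "<stdin>", line 10, in <module>
    return umr_minimum(a, axis, None, out, keepdims, initial, where)
ValueError: zero-size array to reduction operation minimum which has no identity
```

View pics/s5.png

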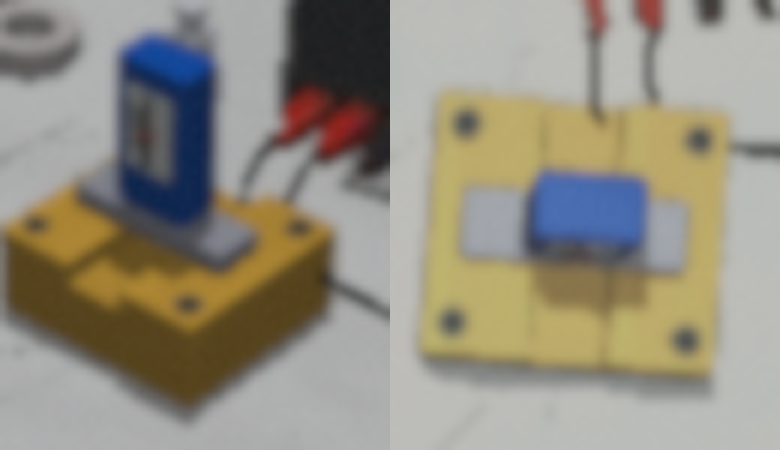

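The foot lies squarely across the groove with the body centred over it. The top face measures (506, -65) mm, against the groove centre line at y of about -66, and the arm is clear. I hand the job in.

```bash
python3 -c "
from plant import r
print(r.finish_job())"
```

```text
the job is handed in; nothing more can be done
None
```

The blue depth gauge now stands upright on the brass block. Its foot lies across the groove, the fingers are open, and the arm is well clear. I handed the job in at about 10 s on the robot clock, against the 42 s limit.

**Seating:** I pressed until the height stopped changing at TCP z = 64.2 mm while the force rose to 17 N. That is 11.9 mm above where the gauge was gripped on its rest, against 12 mm expected from the heights given.

**Placing:** After release, the top view put the gauge's top face at y = -65 mm, against about -66 mm for the groove's centre line. Both views show the foot square on the block, and the red pointer shows on the scale. I did not read the depth as a number from the image.

**Checks that failed or disagreed:**
- **Uprightness check:** My script for checking the body's edges numerically stopped with an error. That the gauge is upright rests on the pictures and the tool's tilt, which was under 0.5°.
- **Orange look-alike:** It tipped over between the pictures taken before closing the gripper and after lifting the gauge. It was lying on the table then. I did not establish why, so the arm may have touched it, and I did not look at it again.

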